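Gauge the brush stand and hold its telescope extended

ROBOT

A 6-joint arm with a two-finger parallel gripper is mounted at the origin on the work surface. World frame = base frame: x ahead of the robot, y to its left, z up, the work surface at z = 0. Lengths are in m, angles in rad, forces in N, time in s.
With the tool pointing down it reaches from about 0.25 to 0.775 m from the base axis. Payload 4 kg.
Tool frame: the origin (TCP) lies at the very end of the fingers, on their centre line; the grasp point (between the pads) lies 19 mm behind it (robot.pinch_z is the distance from the TCP to the grasp point, in m); z points along the fingers, y is the line along which they close (so a half turn about z gives the same grasp; the last joint's range is limited). The gripper opens to 94 mm and grips with 3 to 60 N. Pads are 16 mm wide; open, the fingers measure 119 mm over their backs; the gripper's body (75 mm by 177 mm) begins 78 mm behind the grasp point.
Start: joints at [1.204, 0.087, 1.371, -0, 1.684, -0.103], TCP at [0.143, 0.531, 0.206] pointing down, gripper open.
Joint ranges: [-3.1, 3.1], [-0.76, 2.03], [0.27, 2.55], [-1.08, 4.22], [0.17, 2.65], [-2.57, 2.57]. Speed limits (rad/s): [2.79, 2.79, 3.14, 3.14, 3.14, 3.14].

INTERFACE

Orientations are given as [roll, pitch, yaw] about the fixed x, y, z axes, in that order (R = Rz(yaw) Ry(pitch) Rx(roll)).
In Python, from bench import robot gives the robot as it stands.
- The arm moves only by the tool arm_command, never from a script. Its argument "targets" is one flat list of numbers, 7 for each row, row after row: the turn, a rotation vector about the tool's x, y, z in degrees, then the shift along the tool's x, y, z in mm, then the closure, from -1 (fully open) to 1 (shut). In form: [ax, ay, az, x, y, z, hand, ax, ay, az, x, y, z, hand, ...]. A call has 1 to 20 rows; each row is the pose to reach, as a shift and turn from the pose commanded when the call began, along the tool's axes at that moment; what a row does not reach only later rows make up. A row lasts 1/10 s, in which the tool goes at most 50 mm and 8.59 degrees, less where a joint would pass 70% of its speed; a pose out of reach is approached as far as the arm can. A call with a gripper value outside its range is refused whole. The fingers move at their own pace and stop on an object; the grip force is fixed at half the most. Time passes only in rows, so rows that repeat a pose let the fingers close. It gives the time, the measured TCP pose, the force, the opening and the grip force at its end, in the units of the state.
- robot.get_obs(): the state, without advancing time (a new reading comes with each control period).
- robot.snapshot(name): name is "side" or "top" or "wrist"; returns a dict with "color" (480x640x3 uint8, red, green, blue), "range_z" (480x640 float32, m along the optical axis (not along the pixel's ray), 0 where there is no reading), "fx", "fy", "cx", "cy" (pixels), "T" (4x4, takes a point from camera to world coordinates); the wrist camera has in their place "T_tool_cam" (4x4, takes a point from camera to tool coordinates, whose origin is the TCP and whose axes are the flange's). Camera axes: x right, y down, z forward; pixel columns grow to the right and rows downward; lengths in m; the calibration is good to about 2 mm. A picture is of the moment at which its call begins: read the wrist's pose just before it.
- robot.close_job(): hands the job in; it is judged then, once.
The state is a dict: "time": time; "joint_positions": joint angles; "qvel": joint speeds; "joint_torque": joint torques, N m; "tool_pos": TCP position; "ee_rot": TCP orientation; "wrist_force": force on the tool from outside, world axes, zero at the start; "wrist_torque": the same for the moment, N m; "width": finger opening in m; "finger_force": force on a finger pad.
Only numpy, scipy, OpenCV 4.12 (cv2) and the standard library are available. Lean on these libraries where they do the work, as an engineer would, in place of code of your own. Each camera call takes 0.05 s, during which the arm holds its last target. There are 200 camera calls.

TASK

Take the flat steel gauge from its rack, slip its blade down into the gap on top of the brush stand until its shoulders rest on the stand, and let go of it, so that the brush tube cannot creep. Then take the brush's telescoping handle so that the button in its side is squeezed in, pull it straight out past the first stop to the second stop, and finish while still holding it there, fully extended. Leave the other things on the bench where they are.

Things in the scene. Friction and masses are not known exactly. Their poses are not given: they have to be found in the camera images.
- gauge_grip (a point): Centre of the thick tab of the loose steel gauge (about 120 g), upright in its rack. Tab 14 (point x) by 24 (y) by 40 mm high; its underside, the shoulders, is 20 mm below. Under it a blade 6 mm thick (x), 24 mm wide (y) reaches 30 mm down from the shoulders; its lowest 7 mm are 3.5 by 20 mm. Pinch the tab across its 24 mm width; either way round fits.
- rack: Fixed wooden block, 50 (x) by 60 (y) by 45 mm high, with the slot in which the gauge stands, its shoulders on the block's top, 45 mm above the bench. Origin under its centre.
- gap (a point): Mouth of the gap on top of the fixed brush stand (two uprights 52 mm wide), 125 mm above the bench. x: way the handle pulls out, y: level across the tube, z up. Gap 10 mm along x, between an upright (x +5 to +17 mm) and the brush tube's flange (x -5 to -13), 30 mm wide along y between 8 mm cheeks, over 35 mm deep; all tops level. Gauge in: shoulders on these tops, blade thickness along x.
- handle: Grip at the telescope's end; origin at its centre, 70 mm above the bench, axes as gap. Shut, it is 92 mm along +x from the gap. Block 44 (x) by 30 (y) by 28 mm (z), a 40 mm disc on its outer end, a collar (36 mm diameter) 9 mm behind it. Button centred on its +y face, 28 by 18 mm, standing 4 mm out: pinched across y from above, the fingers press it in flush.
- button (a joint): Travel of the button in the handle's side, 0 out to 0.0045 m fully in, spring of 5 to 8 N. A latch holds the telescope shut until the button is in 3 mm; it springs out when let go.
- inner_tube (a joint): How far the thin inner tube (which carries the handle) is drawn out of the middle tube, m: 0 shut, 0.05 at its end (the first stop). Pulls back with 2 to 3 N.
- mid_tube (a joint): How far the middle tube is drawn out of the outer tube, m: 0 shut, 0.05 at its end (the second stop, handle 100 mm out in all), a rigid end. Pulls back with about 4 to 5 N, so it comes out after the inner tube; let go, the telescope runs back in.
- outer_tube (a joint): How far the outer brush tube has crept in its stand along the pull direction, m: 0 at the start; about 3 N move it. Without the gauge it slides 0.010, which shuts the gap; with the gauge in, at most about 0.004 (the handle moves along with it).
- lug: Bystander, to be left alone: copper ring lug, flat ring 26 mm across with a 44 mm barrel.
- wing_nut: Bystander, to be left alone: zinc wing nut, 45 mm over the wings, 20 mm high.
- protector: Bystander, to be left alone: squat black rubber post protector, 48 mm across, 30 mm high.
- terminal_brush: Bystander, to be left alone: blue nylon terminal brush lying bristles down, 155 mm long, 28 mm high.
- wrench: Bystander, to be left alone: steel wrench lying flat, 160 mm long.
Things that resemble listed ones, but are neither listed nor needed, are in the scene too. What is shaped like the part that bears gauge_grip but green or yellow is not meant.

How it is judged:
On the way, in this order (a step that is already met when the one before it is completed fails the run):
1. the gauge stands in the stand's gap, shoulders down, and is let go (z of gauge_grip in the frame of gap between 0.018 and 0.024 m and x of gauge_grip in the frame of gap between -0.006 and 0.006 m and y of gauge_grip in the frame of gap between -0.006 and 0.006 m and angle between gauge_grip's own z axis and vertical below 0.12 rad and contact force between the arm and gauge below 0.2 N), for 0.2 s.
2. the fingers hold the handle with the button squeezed in, the telescope still shut (value of joint button above 0.003 m and value of joint each of inner_tube, mid_tube below 0.012 m and contact force between the fingers and handle above 2 N), for 0.05 s.
At the end, for the whole second after the job is handed in: The gauge stands upright in the gap (within 6 mm across, shoulders within 4 mm of the stand's top), untouched by the arm; both tubes are out within 5 mm of their stops, the outer tube has crept less than 6.5 mm; the fingers still hold the handle, button squeezed in (over 3 mm), at rest (all of step 1 and value of joint each of inner_tube, mid_tube above 0.045 m and value of joint outer_tube below 0.0065 m and value of joint button above 0.003 m and contact force between the fingers and handle above 2 N and linear speed of handle below 0.02 m/s); the arm keeps its last pose, push and grip.
It fails at once if a bystander is moved more than 30 mm (distance of any of lug, wing_nut, protector, terminal_brush, wrench from where it was at the start of the episode above 0.03 m).
It also fails if it takes over 51 s, if anything falls off the work surface, if the arm or the gripper's body presses on something with over 40 N, if the wrist force passes 120 N, or if a joint passes its speed limit or range.

## Working session

There is one attempt and no reset: what is moved stays moved. The work goes in short steps, Python scripts to look and compute and a tool call to move; the robot and the scene stay as the last step left them, time stands still between calls to the robot, and variables do not carry over. Pictures are saved under pics/ and viewed, at most 10 in all, crops included, and the job is handed in when it is done.

Besides the shell and the picture viewer there is one more tool, called as name(argument=value, ...) on one line, values as JSON. arm_command: Moves the arm, as the interface text tells. Its arguments: {"type":"object","properties":{"targets":{"type":"array"}},"required":["targets"]}

```bash
mkdir -p pics
cat > h.py <<'E'
import numpy as np, cv2
from bench import robot
from scipy.spatial.transform import Rotation as R
def tool():
    o=robot.get_obs(); T=np.eye(4); T[:3,:3]=R.from_euler('xyz',o['ee_rot']).as_matrix(); T[:3,3]=o['tool_pos']; return T
def snap(n):
    Tt=tool(); s=robot.snapshot(n)
    if n=='wrist': s['T']=Tt@s['T_tool_cam']
    np.save(f'{n}.npy',s,allow_pickle=True); return s
def load(n): return np.load(f'{n}.npy',allow_pickle=True).item()
def cloud(s):
    v,u=np.mgrid[:480,:640]; z=s['range_z']
    p=np.stack([(u-s['cx'])/s['fx']*z,(v-s['cy'])/s['fy']*z,z],-1)
    w=p@s['T'][:3,:3].T+s['T'][:3,3]; w[z==0]=np.nan; return w
def save(s,f,c=None,k=1):
    im=s['color'][...,::-1]
    if c: im=im[c[1]:c[3],c[0]:c[2]]
    cv2.imwrite('pics/'+f,cv2.resize(im,None,fx=k,fy=k,interpolation=cv2.INTER_CUBIC))
def onplane(s,u,v,h):
    d=s['T'][:3,:3]@np.array([(u-s['cx'])/s['fx'],(v-s['cy'])/s['fy'],1]); o=s['T'][:3,3]
    return o+d*(h-o[2])/d[2]
E
python3 - <<'E'
from h import *
for n in('top','side'): s=snap(n); save(s,n+'0.png'); print(n,s['T'].round(3).tolist(),s['fx'])
print(robot.get_obs())
E
```

```text
top [[-0.009, -0.995, 0.104, 0.389], [-1.0, 0.008, -0.016, 0.067], [0.015, -0.104, -0.994, 1.253], [0.0, 0.0, 0.0, 1.0]] 525.931833789435
side [[0.99, -0.072, 0.119, 0.377], [-0.138, -0.586, 0.798, -0.741], [0.012, -0.807, -0.59, 0.693], [0.0, 0.0, 0.0, 1.0]] 507.6064344976387
{'time': 0.1, 'joint_positions': array([ 1.20390722e+00,  8.78824609e-02,  1.37206996e+00,  1.45171619e-05,
        1.68359643e+00, -1.03112416e-01]), 'qvel': array([-0.00117443, -0.00253966, -0.00305676, -0.00145252,  0.00077933,
        0.00044886]), 'joint_torque': array([ 2.46093092e-03, -3.41252732e+01, -3.03301442e+01,  7.20593962e-02,
        3.04091501e-02, -1.09296989e-04]), 'tool_pos': array([0.14323284, 0.53052237, 0.2044373 ]), 'ee_rot': array([-3.13964834e+00, -2.15701677e-04,  2.87781738e+00]), 'wrist_force': array([-0.32249431, -0.22049419, -0.29620056]), 'wrist_torque': array([-0.02153951,  0.02851939,  0.03340032]), 'finger_force': 0.0, 'width': 0.09392783693231462}
```

View pics/top0.png

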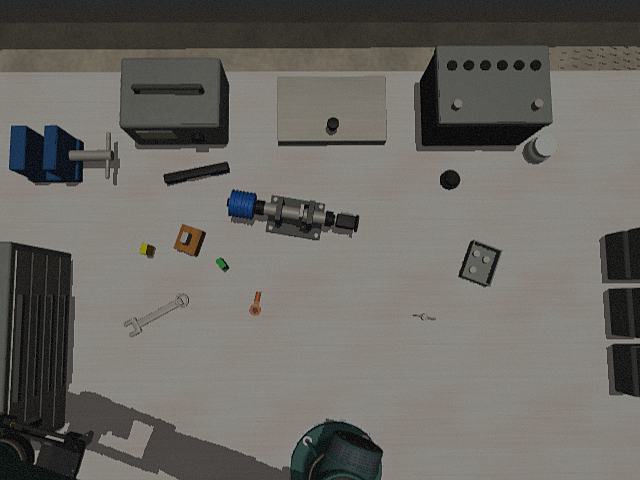

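View pics/side0.png

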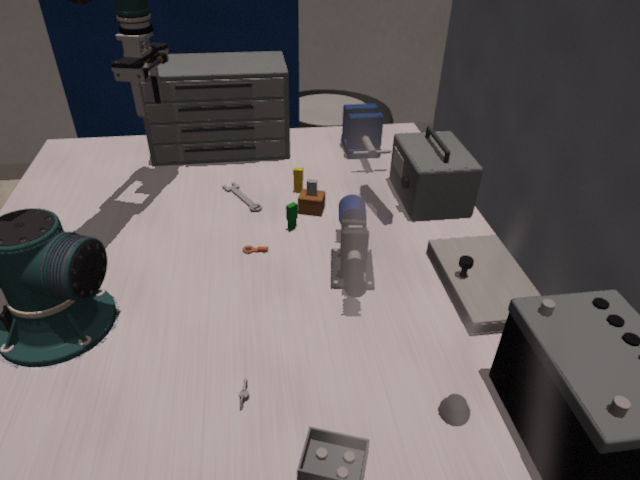

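Top view: the wooden rack with a steel tab is at about (189,240). The look-alikes are yellow at (147,249) and green at (222,264). Only the steel one in the rack fits the description. The stand is at (296,215), with the handle at (347,222) pulling to the right of the image (about -y). I'll confirm this in an enlarged crop and measure there.

Run:
```python
from h import *
s=load('top'); save(s,'topc.png',(160,180,370,280),3.8)
c=cloud(s)
# height-based summaries
def rep(name,box,h0,h1):
    x0,y0,x1,y1=box; p=c[y0:y1,x0:x1].reshape(-1,3); p=p[(p[:,2]>h0)&(p[:,2]<h1)]
    r=cv2.minAreaRect((p[:,:2]*1000).astype(np.float32)); print(name,len(p),np.median(p,0).round(4),[np.round(a,1) for a in r])
rep('tab',(165,215,215,262),.06,.12)
rep('rack',(165,215,215,262),.035,.055)
rep('standtop',(262,185,325,245),.115,.135)
rep('handle',(334,205,362,240),.06,.1)
rep('disc/handle all',(325,205,362,240),.03,.11)
print('z handle row',c[222,320:362:2,2].round(3))
print('stand row',c[213,255:335:2,2].round(3))
t=load('side'); c=cloud(t); save(t,'sidec.png',(280,165,390,300),4.4)
rep('side tab',(300,175,325,200),.06,.12)
rep('side stand',(325,190,380,270),.115,.14)
```

```text
tab 95 [0.5268 0.3328 0.0831] [array([527.9, 335.6]), array([15.1, 23.8]), np.float64(72.0)]
rack 486 [0.5247 0.3299 0.0449] [array([527.8, 335.4]), array([51.6, 60. ]), np.float64(70.2)]
standtop 227 [0.5769 0.0582 0.1248] [array([577.3,  62.1]), array([29.8, 51.8]), np.float64(80.1)]
handle 364 [ 0.5612 -0.0287  0.0833] [array([563.3, -27.1]), array([57.9, 36.8]), np.float64(74.7)]
disc/handle all 495 [ 0.5626 -0.0192  0.0834] [array([564.5, -16.5]), array([77.5, 37.8]), np.float64(78.2)]
z handle row [ 0.074  0.078  0.081  0.086  0.081  0.086  0.08   0.073  0.083  0.087
  0.086  0.088  0.085  0.084  0.084  0.086  0.086  0.084  0.085  0.091
 -0.005]
stand row [0.069 0.072 0.074 0.08  0.072 0.074 0.075 0.079 0.079 0.08  0.103 0.102
 0.104 0.085 0.079 0.081 0.08  0.086 0.088 0.082 0.085 0.08  0.124 0.123
 0.092 0.083 0.086 0.122 0.126 0.103 0.087 0.083 0.078 0.083 0.078 0.084
 0.084 0.085 0.083 0.002]
side tab 130 [0.5266 0.3317 0.0774] [array([527.3, 335.5]), array([21.6, 24.5]), np.float64(81.8)]
side stand 315 [0.5762 0.0533 0.1253] [array([577. ,  61.4]), array([33.9, 51.1]), np.float64(80.7)]
```

View pics/topc.png

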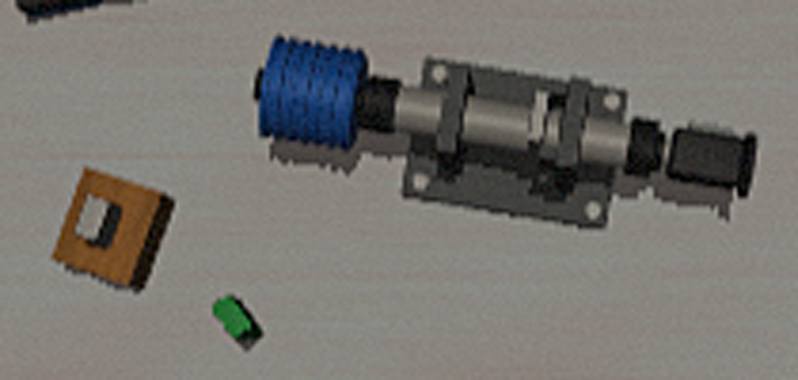

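The crop confirms it: the grey steel tab stands in the wooden rack, near crop pixel (97,218), while the green one is a loose look-alike. The measurements agree. The tab is 15x24 mm with its top at 0.083 to 0.085, the rack top is at 0.045, and the stand tops are 30x52 mm at 0.125. The gap-to-handle distance is about 92 mm.

```bash
cat >> h.py <<'E'
def delta(x,y,z,yawdeg):
    T=tool(); G=R.from_euler('xyz',[180,0,yawdeg],degrees=True).as_matrix()
    print('turn',np.degrees(R.from_matrix(T[:3,:3].T@G).as_rotvec()).round(2),'shift mm',(T[:3,:3].T@(np.array([x,y,z])-T[:3,3])*1000).round(1))
E
python3 -c "
from h import *
delta(.528,.3355,.19,71)"
```

```text
turn [-1.000e-01  8.000e-02  9.389e+01] shift mm [-422.3  -87.9   14.5]
```

arm_command(targets=[0,0,94,-422,-88,14,-1,0,0,94,-422,-88,14,-1,0,0,94,-422,-88,14,-1,0,0,94,-422,-88,14,-1,0,0,94,-422,-88,14,-1,0,0,94,-422,-88,14,-1,0,0,94,-422,-88,14,-1,0,0,94,-422,-88,14,-1,0,0,94,-422,-88,14,-1,0,0,94,-422,-88,14,-1,0,0,94,-422,-88,14,-1,0,0,94,-422,-88,14,-1,0,0,94,-422,-88,14,-1,0,0,94,-422,-88,14,-1])

```text
time: 1.5
tool_pos: [0.5275, 0.3362, 0.1913]
ee_rot: [-3.141, 0.0, 1.24]
wrist_force: [-0.6, -0.0, 0.2]
width: 0.0941
finger_force: 0.0
```

```bash
cat >> h.py <<'E'
def rect(c,c0,r,h0,h1,name=''):
    p=c.reshape(-1,3); p=p[(p[:,2]>h0)&(p[:,2]<h1)&(np.hypot(p[:,0]-c0[0],p[:,1]-c0[1])<r)]
    q=cv2.minAreaRect((p[:,:2]*1000).astype(np.float32)); print(name,len(p),'z',np.median(p[:,2]).round(4),[np.round(a,1) for a in q]); return p
E
python3 - <<'E'
from h import *
s=snap('wrist'); save(s,'w1.png'); c=cloud(s); print(tool()[:3].round(4), s['T_tool_cam'].round(3).tolist())
rect(c,(.528,.3355),.06,.078,.095,'tab'); rect(c,(.528,.3355),.06,.04,.05,'rack')
E
```

```text
[[ 3.255e-01  9.456e-01 -1.000e-04  5.275e-01]
 [ 9.456e-01 -3.255e-01  0.000e+00  3.362e-01]
 [-0.000e+00 -1.000e-04 -1.000e+00  1.915e-01]] [[-0.0, -0.973, -0.23, 0.066], [1.0, -0.0, -0.0, -0.001], [-0.0, -0.23, 0.973, -0.179], [0.0, 0.0, 0.0, 1.0]]
tab 482 z 0.0851 [array([524.8, 336.9]), array([14.4, 23.7]), np.float64(70.4)]
rack 2445 z 0.0452 [array([524.7, 336.6]), array([50.5, 60. ]), np.float64(71.1)]
```

View pics/w1.png

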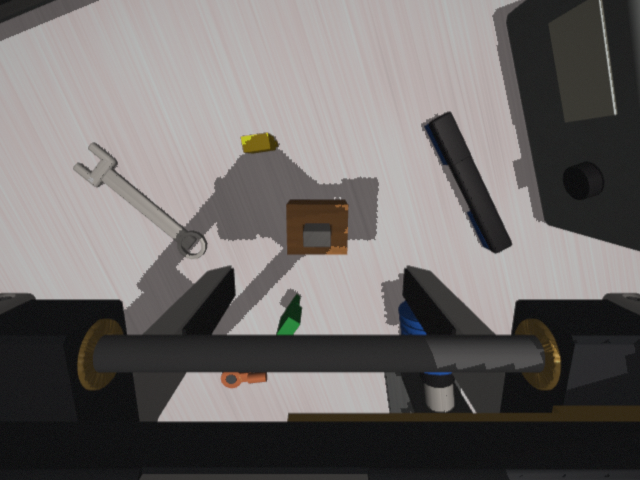

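The wrist view shows the tab centred at (317,235), with the fingers straddling it. The rack heights check out, so I'll descend and grip.

arm_command(targets=[0,0,0,0,-1,45,-1,0,0,0,0,-1,85,-1,0,0,0,0,-1,115,-1,0,0,0,0,-1,132,-1,0,0,0,0,-1,142,-1,0,0,0,0,-1,142,-1,0,0,0,0,-1,142,1,0,0,0,0,-1,142,1,0,0,0,0,-1,142,1,0,0,0,0,-1,142,1,0,0,0,0,-1,142,1,0,0,0,0,-1,142,1,0,0,0,0,-1,142,1,0,0,0,0,-1,142,1])

```text
time: 2.95
tool_pos: [0.5269, 0.3363, 0.0494]
ee_rot: [-3.141, 0.0, 1.237]
wrist_force: [0.5, -0.7, 0.0]
width: 0.0335
finger_force: 0.0
```

arm_command(targets=[0,0,0,0,0,0,1,0,0,0,0,0,0,1,0,0,0,0,0,0,1,0,0,0,0,0,0,1])

```text
time: 3.35
tool_pos: [0.5268, 0.3364, 0.0494]
ee_rot: [-3.141, 0.0, 1.237]
wrist_force: [-1.6, 0.0, -0.1]
width: 0.0237
finger_force: 30.0
```

```bash
python3 -c "
from h import *
delta(.567,.005,.22,80.1)"
```

```text
turn [-0.02  0.   -9.21] shift mm [-299.9  146.4 -170.6]
```

arm_command(targets=[0,0,0,0,0,-20,1,0,0,0,0,0,-60,1,0,0,0,0,0,-105,1,0,0,0,0,0,-150,1,0,0,0,0,0,-170,1,0,0,-4,-40,18,-171,1,0,0,-9.2,-80,38,-171,1,0,0,-9.2,-120,58,-171,1,0,0,-9.2,-160,78,-171,1,0,0,-9.2,-200,98,-171,1,0,0,-9.2,-240,117,-171,1,0,0,-9.2,-275,135,-171,1,0,0,-9.2,-300,146,-171,1,0,0,-9.2,-300,146,-171,1,0,0,-9.2,-300,146,-171,1])

```text
time: 4.85
tool_pos: [0.5665, 0.0048, 0.22]
ee_rot: [-3.141, -0.001, 1.396]
wrist_force: [-1.1, -0.1, -1.2]
width: 0.0238
finger_force: 30.0
```

Run:
```python
from h import *
s=snap('wrist'); save(s,'w2.png'); c=cloud(s); print(tool()[:3].round(4)); g=np.array([.5776,.0641])
p=rect(c,g,.05,.119,.131,'stand')
rect(c,(.562,-.0265),.045,.078,.095,'handle')
# gauge tab in tool frame? low blade
d=np.array([np.cos(np.radians(-99.9)),np.sin(np.radians(-99.9))]); n=np.array([-d[1],d[0]])
q=(p[:,:2]-g)*1000; a,b=q@d,q@n
print(np.histogram(a,np.arange(-20,24,2))); print(np.histogram(b,np.arange(-30,32,4)))
```

```text
[[ 1.720e-01  9.851e-01 -6.000e-04  5.665e-01]
 [ 9.851e-01 -1.720e-01  9.000e-04  5.600e-03]
 [ 8.000e-04 -7.000e-04 -1.000e+00  2.201e-01]]
stand 1668 z 0.1251 [array([574.9,  63.2]), array([29.7, 52.1]), np.float64(80.0)]
handle 1197 z 0.0838 [array([564.8,  -4.1]), array([44.4, 33.5]), np.float64(81.3)]
(array([  0,   0,   0,  72, 108, 108,  72,  75,  42,  59,  61,  43, 191,
       131, 195, 133, 188, 133,  57,   0,   0]), array([-20, -18, -16, -14, -12, -10,  -8,  -6,  -4,  -2,   0,   2,   4,
         6,   8,  10,  12,  14,  16,  18,  20,  22]))
(array([ 49, 127, 144, 127, 139, 141, 134, 135, 135, 134, 125, 139, 116,
        23,   0]), array([-30, -26, -22, -18, -14, -10,  -6,  -2,   2,   6,  10,  14,  18,
        22,  26,  30]))
```

View pics/w2.png

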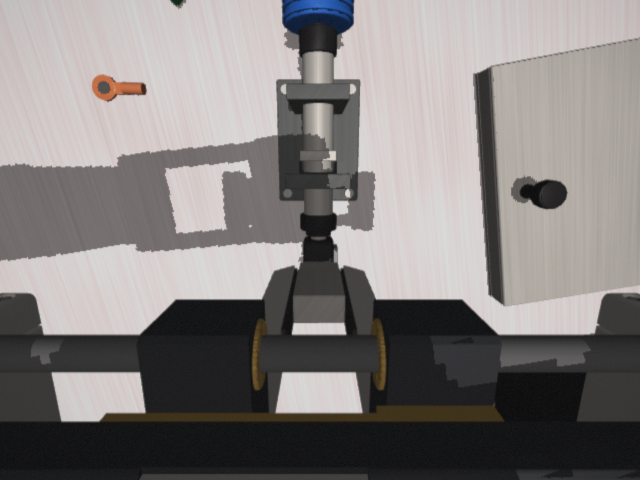

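The wrist view shows the stand's near upright at about (318,180) and the flange at (318,155). The top and wrist cameras agree on the gap along the thin direction to 0.7 mm, and sideways they straddle the known finger centring. I'll move above it.

```bash
python3 -c "
from h import *
delta(.5764,.0651,.175,80)"
```

```text
turn [-0.04 -0.04  0.09] shift mm [60.3 -0.4 45.2]
```

arm_command(targets=[0,0,0,20,0,0,1,0,0,0,45,0,0,1,0,0,0,60.3,-0.4,0,1,0,0,0,60.3,-0.4,25,1,0,0,0,60.3,-0.4,45,1,0,0,0,60.3,-0.4,45,1,0,0,0,60.3,-0.4,45,1])

```text
time: 5.6
tool_pos: [0.5764, 0.0653, 0.1755]
ee_rot: [-3.141, 0.0, 1.399]
wrist_force: [-0.3, -0.5, -1.2]
width: 0.0236
finger_force: 30.0
```

Run:
```python
from h import *
delta(.5764,.0651,.1294,80)
s=snap('wrist'); c=cloud(s); T=np.linalg.inv(tool())
t=(c.reshape(-1,3)@T[:3,:3].T+T[:3,3])*1000
m=(abs(t[:,0])<15)&(abs(t[:,1])<14)&(t[:,2]>-45)&(t[:,2]<-30); q=t[m]; print('tab top in tool',m.sum(),np.percentile(q,[3,50,97],0).round(1).tolist() if m.sum() else '')
s=snap('side'); save(s,'s2.png',(300,150,400,300),4)
```

```text
turn [-0.04  0.01  0.16] shift mm [-0.2  0.1 46.1]
tab top in tool 1909 [[-6.2, -13.5, -42.9], [1.7, -0.9, -34.7], [9.7, 12.0, -31.0]]
```

View pics/s2.png

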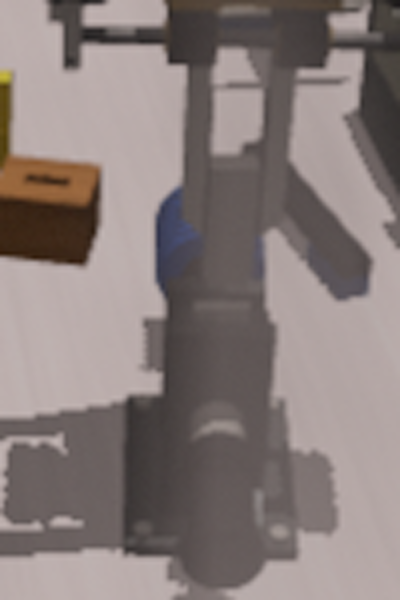

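The side crop shows the blade hanging over the stand top, but possibly off-centre across it: blade centre at about (234,250), stand at about (218,330). I'll measure both in the same camera.

Run:
```python
from h import *
d=np.array([np.cos(np.radians(-100)),np.sin(np.radians(-100))]); n=np.array([-d[1],d[0]]); g=np.array([.5763,.0647])
def prof(s):
    c=cloud(s).reshape(-1,3); q=(c[:,:2]-g)*1000; a,b=q@d,q@n
    for h0,h1 in [(.122,.128),(.140,.147),(.147,.155),(.155,.163),(.165,.175),(.18,.21)]:
        m=(abs(a)<40)&(abs(b)<45)&(c[:,2]>h0)&(c[:,2]<h1)
        if m.sum()>5: print(h0,m.sum(),'a',np.percentile(a[m],[2,50,98]).round(1),'b',np.percentile(b[m],[2,25,50,75,98]).round(1))
print('side'); prof(load('side')); 
s=load('wrist'); print('wrist'); prof(s)
s=snap('top'); print('top'); prof(s)
```

```text
side
0.122 202 a [-11.6   8.9  17.9] b [-23.9 -10.1   1.3  12.9  24.8]
0.14 17 a [-2.8  0.4  2.3] b [-7.3 -1.5  4.3  6.4 10.3]
0.147 28 a [-0.6  1.1  4.7] b [-9.7 -4.3  0.2  4.5 10.7]
0.155 47 a [-1.4  2.   4.4] b [-10.   -4.1   1.8   8.4  13.2]
0.165 43 a [-1.3  2.   5.8] b [-10.5  -6.8   0.6   6.6  12.6]
0.18 335 a [ 3.2  6.7 10.3] b [-21.3  -9.8   1.1  12.6  24.1]
wrist
0.122 924 a [-13.2  -5.9   6.7] b [-24.1 -15.5  -1.5  12.7  21.8]
0.14 36 a [-3.3 -2.3 -1.9] b [-10.2  -6.2  -1.1   4.7   8.2]
0.147 141 a [-3.8 -3.5 -3.1] b [-12.5  -7.1  -1.4   4.8  10.5]
0.155 123 a [-3.9 -3.5 -3.1] b [-12.6  -6.9  -0.8   4.7  10.5]
0.165 43 a [-7.7 -7.4 -7.1] b [-12.1  -7.3  -0.8   4.5   9.9]
0.18 2073 a [-10.8  -7.9  -6.7] b [-23.8 -12.8  -1.3  10.8  21.7]
top
```

Both cameras put the blade within 1 mm of the gap centre, so the offset in the crop was perspective. I'll insert it.

arm_command(targets=[0,0,0,-0.3,0,8,1,0,0,0,-0.3,0,16,1,0,0,0,-0.3,0,24,1,0,0,0,-0.3,0,32,1,0,0,0,-0.3,0,39,1,0,0,0,-0.3,0,43,1,0,0,0,-0.3,0,45,1,0,0,0,-0.3,0,45,1,0,0,0,-0.3,0,45,1])

```text
time: 6.65
tool_pos: [0.5769, 0.0643, 0.1309]
ee_rot: [3.141, -0.0, 1.398]
wrist_force: [-0.7, -0.3, -1.0]
width: 0.0238
finger_force: 30.0
```

arm_command(targets=[0,0,0,0,0,1,1,0,0,0,0,0,1,1,0,0,0,0,0,1,0.4,0,0,0,0,0,1,0.2,0,0,0,0,0,1,0.2,0,0,0,0,0,1,0.2,0,0,0,0,0,1,0.2,0,0,0,0,0,1,0.2])

```text
time: 7.45
tool_pos: [0.5766, 0.0642, 0.1295]
ee_rot: [3.141, -0.0, 1.398]
wrist_force: [1.6, -0.0, -0.1]
width: 0.0378
finger_force: 0.0
```

Run:
```python
from h import *
d=np.array([np.cos(np.radians(-100)),np.sin(np.radians(-100))]); n=np.array([-d[1],d[0]]); g=np.array([.5763,.0647])
print(robot.get_obs()['width'],tool()[:3,3])
for nm in('side','wrist'):
    c=cloud(snap(nm)).reshape(-1,3); q=(c[:,:2]-g)*1000; a,b=q@d,q@n
    m=(abs(a)<20)&(abs(b)<15)&(c[:,2]>.13)&(c[:,2]<.185)
    print(nm,m.sum(),'a',np.percentile(a[m],[2,50,98]).round(1),'b',np.percentile(b[m],[2,50,98]).round(1),'z',np.percentile(c[m,2],[2,50,98]).round(4))
```

```text
0.037791643721765765 [0.57661487 0.06424482 0.12952423]
side 247 a [-4.5  6.2  9.3] b [-10.6   1.1  12.7] z [0.1306 0.1533 0.1678]
wrist 2596 a [-6.9 -5.2  6.7] b [-11.9  -0.4  10.8] z [0.1321 0.1644 0.1662]
```

The tab top is at 0.165, so the gauge is seated and released. I'll retreat straight up and go over the handle.

arm_command(targets=[0,0,0,0,0,-15,0.2,0,0,0,0,0,-40,0.2,0,0,0,0,0,-75,-0.5,0,0,0,-30,0,-75,-1,0,0,0,-70,0,-75,-1,0,0,0,-92,0,-75,-1,0,0,0,-92,0,-75,-1,0,0,0,-92,0,-75,-1,0,0,0,-92,0,-75,-1,0,0,0,-92,0,-75,-1])

```text
time: 8.55
tool_pos: [0.5609, -0.0253, 0.2046]
ee_rot: [3.142, -0.0, 1.399]
wrist_force: [-0.7, 0.8, -0.6]
width: 0.0933
finger_force: 0.0
```

Run:
```python
from h import *
d=np.array([np.cos(np.radians(-100)),np.sin(np.radians(-100))]); n=np.array([-d[1],d[0]]); g=np.array([.5763,.0647])
print(tool()[:3,3].round(4),robot.get_obs()['width'])
t=(tool()[:2,3]-g)*1000; print('tcp a,b',t@d,t@n)
for nm in('side','top','wrist'):
    s=snap(nm); c=cloud(s).reshape(-1,3); q=(c[:,:2]-g)*1000; a,b=q@d,q@n
    for nn,(a0,a1,z0,z1) in dict(tab=(-20,20,.135,.175),standtop=(-20,25,.12,.13),block=(72,112,.081,.086),allh=(60,130,.045,.095)).items():
        m=(a>a0)&(a<a1)&(abs(b)<30)&(c[:,2]>z0)&(c[:,2]<z1)
        if m.sum()>5: print(nm,nn,m.sum(),'a',np.percentile(a[m],[2,50,98]).round(1),'b',np.percentile(b[m],[2,50,98]).round(1),'z',np.percentile(c[m,2],[2,50,98]).round(4))
save(s,'w3.png')
```

```text
[ 0.5609 -0.0253  0.2046] 0.09333648776095349
tcp a,b 91.26234120480102 0.4829001053095521
side tab 218 a [-4.3  6.2  9.1] b [-10.6   1.3  12.7] z [0.1353 0.1554 0.1682]
side standtop 206 a [-8.9 12.2 18.2] b [-23.7   0.4  25. ] z [0.1208 0.1262 0.1294]
side block 117 a [ 73.1  90.9 108.6] b [-13.7   1.5  18.3] z [0.0815 0.0848 0.086 ]
side allh 578 a [ 60.6 114.5 121.2] b [-16.    0.6  18.3] z [0.0561 0.0829 0.0908]
top tab 91 a [-5.4  1.3  8. ] b [-9.5  0.8 13.9] z [0.1392 0.1648 0.1696]
top standtop 178 a [-11.6   9.3  17. ] b [-23.   -2.4  26. ] z [0.1213 0.1251 0.1297]
wrist tab 1039 a [-6.   1.4  7.5] b [-12.1  -0.5  11. ] z [0.1431 0.165  0.1665]
wrist standtop 1518 a [-13.    9.7  16.7] b [-25.8  -1.6  23.7] z [0.1235 0.125  0.1265]
wrist block 1374 a [ 72.5  91.3 111.1] b [-14.8  -1.1  13.3] z [0.0815 0.084  0.0855]
wrist allh 2254 a [ 61.9  91.5 117.9] b [-15.9  -0.2  16.8] z [0.0717 0.0837 0.0894]
```

View pics/w3.png

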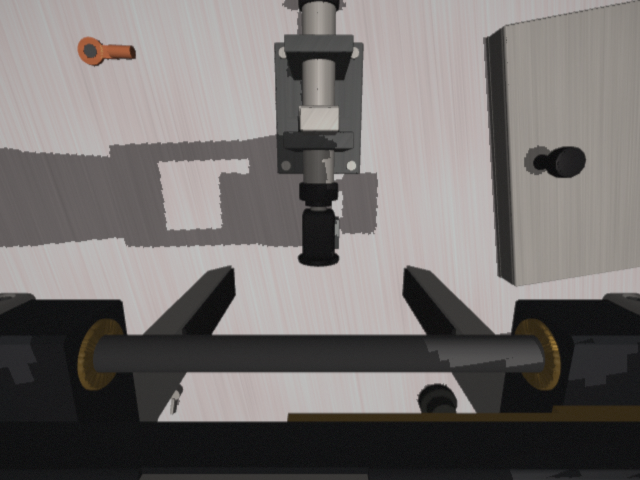

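The wrist view shows the gauge seated in the gap at (318,118), the handle under the fingers at (318,232) and its button at (338,233). I'll descend and pinch.

arm_command(targets=[0,0,0,0,-0.5,45,-1,0,0,0,0,-0.5,85,-1,0,0,0,0,-0.5,120,-1,0,0,0,0,-0.5,143,-1,0,0,0,0,-0.5,153,-1,0,0,0,0,-0.5,153,-1,0,0,0,0,-0.5,153,1,0,0,0,0,-0.5,153,1,0,0,0,0,-0.5,153,1,0,0,0,0,-0.5,153,1,0,0,0,0,-0.5,153,1,0,0,0,0,-0.5,153,1,0,0,0,0,-0.5,153,1,0,0,0,0,-0.5,153,1,0,0,0,0,-0.5,153,1,0,0,0,0,-0.5,153,1,0,0,0,0,-0.5,153,1,0,0,0,0,-0.5,153,1])

```text
time: 10.5
tool_pos: [0.5602, -0.0264, 0.0515]
ee_rot: [-3.142, 0.0, 1.398]
wrist_force: [0.1, -0.1, 0.2]
width: 0.0297
finger_force: 30.0
```

The width is 29.7 mm, so the button is flush. Now I'll pull.

arm_command(targets=[0,0,0,0,0,0,1,0,0,0,-3,0,0,1,0,0,0,-8,0,0,1,0,0,0,-14,0,0,1,0,0,0,-21,0,0,1,0,0,0,-28,0,0,1,0,0,0,-35,0,0,1,0,0,0,-42,0,0,1,0,0,0,-48,0,0,1,0,0,0,-53,0,0,1,0,0,0,-58,0,0,1,0,0,0,-64,0,0,1,0,0,0,-71,0,0,1,0,0,0,-78,0,0,1,0,0,0,-85,0,0,1,0,0,0,-91,0,0,1,0,0,0,-96,0,0,1,0,0,0,-99,0,0,1,0,0,0,-100,0,0,1,0,0,0,-100,0,0,1])

```text
time: 12.5
tool_pos: [0.5429, -0.1253, 0.0515]
ee_rot: [-3.142, 0.001, 1.398]
wrist_force: [0.3, 2.5, 0.2]
width: 0.0295
finger_force: 30.0
```

arm_command(targets=[0,0,0,-1,0,0,1,0,0,0,-2,0,0,1,0,0,0,-3,0,0,1,0,0,0,-3,0,0,1])

```text
time: 12.9
tool_pos: [0.5425, -0.1278, 0.0514]
ee_rot: [-3.142, -0.0, 1.398]
wrist_force: [1.2, 5.3, 0.7]
width: 0.0298
finger_force: 30.0
```

```bash
cat > m.py <<'E'
from h import *
o=robot.get_obs(); print(o['tool_pos'].round(4),o['wrist_force'].round(1),o['width'].round(4))
d=np.array([np.cos(np.radians(-100)),np.sin(np.radians(-100))]); n=np.array([-d[1],d[0]]); g=np.array([.5763,.0647])
t=(tool()[:2,3]-g)*1000; print('tcp a,b',(t@d).round(1),(t@n).round(1))
for nm in('side','top','wrist'):
    s=snap(nm); c=cloud(s).reshape(-1,3); q=(c[:,:2]-g)*1000; a,b=q@d,q@n
    for nn,(a0,a1,z0,z1) in dict(tab=(-20,20,.135,.175),standtop=(-20,25,.12,.13),handle=(150,260,.045,.095)).items():
        m=(a>a0)&(a<a1)&(abs(b)<25)&(c[:,2]>z0)&(c[:,2]<z1)
        if m.sum()>5: print(nm,nn,m.sum(),'a',np.percentile(a[m],[2,50,98]).round(1),'b',np.percentile(b[m],[2,50,98]).round(1),'z',np.percentile(c[m,2],[2,50,98]).round(4))
E
python3 m.py
```

```text
Traceback (most recent call last):
  File "m.py", line 2, in <module>
    o=robot.get_obs(); print(o['tool_pos'].round(4),o['wrist_force'].round(1),o['width'].round(4))
                                                                              ^^^^^^^^^^^^^^^^
AttributeError: 'float' object has no attribute 'round'
```

arm_command(targets=[0,0,0,-1,0,0,1,0,0,0,-1.5,0,0,1,0,0,0,-2,0,0,1,0,0,0,-2,0,0,1])

```text
time: 13.3
tool_pos: [0.5423, -0.129, 0.0513]
ee_rot: [-3.142, -0.002, 1.398]
wrist_force: [1.3, 6.3, 1.5]
width: 0.0297
finger_force: 30.0
```

```bash
sed -i "s/,o\['width'\].round(4)/,o['width']/" m.py; python3 m.py; python3 -c "
from h import *
s=load('side'); save(s,'s3.png',(290,160,400,370),2.8)"
```

```text
[ 0.5423 -0.129   0.0513] [1.3 6.3 1.5] 0.029700620583064368
tcp a,b 196.7 0.1
side handle 828 a [155.5 206.6 224.7] b [-23.    0.2  23.1] z [0.0575 0.0831 0.092 ]
top tab 92 a [-3.9  2.9  9.4] b [-9.6  0.1 14. ] z [0.1403 0.1642 0.1688]
top standtop 144 a [-7.9 10.4 17. ] b [-22.9  -6.3  24.1] z [0.1211 0.125  0.1293]
top handle 51 a [150.3 159.1 166.6] b [-5.   1.7  9.5] z [0.0703 0.0769 0.0801]
wrist handle 8135 a [152.4 186.8 209.8] b [-22.3  -0.7  22.2] z [0.0626 0.0835 0.0922]
```

View pics/s3.png

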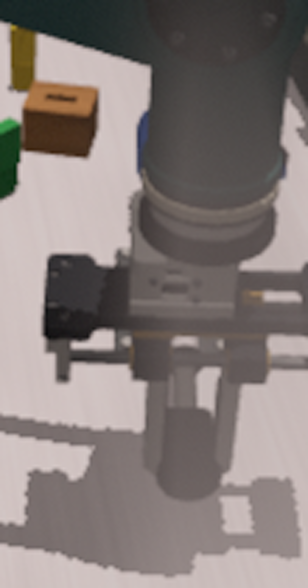

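arm_command(targets=[0,0,0,-1,0,0,1,0,0,0,-2,0,0,1,0,0,0,-2,0,0,1,0,0,0,-2,0,0,1,0,0,0,-2,0,0,1])

```text
time: 13.95
tool_pos: [0.5422, -0.1291, 0.0511]
ee_rot: [-3.141, -0.005, 1.398]
wrist_force: [3.2, 10.3, -0.3]
width: 0.0298
finger_force: 30.0
```

The handle is at the rigid stop: 2 mm more command gave 0.1 mm of travel, and the force rose to 10 N. That is 104 mm in all, the two 50 mm tubes plus about 4 mm of creep. The gauge is still seated and clear of the arm, so I'll hand in.

```bash
python3 -c "
from bench import robot
print(robot.close_job())"
```

```text
the job is handed in; nothing more can be done
None
```

The job is handed in, though the interface did not report a verdict: the gauge stands released in the stand's gap, and the arm holds the handle at the second stop with the button squeezed in.

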